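# Lap a flat bar on the sprung bed in one pass

### The job

Take the blue-handled lapping block from the orange tray and lap the steel bar with it in one unbroken pass along the bar, from the yellow-capped end to the black-capped end, with the block flat, centred across the bar and in line with it, reaching both ends of the bar. From start to finish of the pass press through the block just hard enough that the bed stays sunk in its green band (white band gone, red band still showing), without easing off or lifting part-way and without touching bar or bed with the gripper. Then set the block down gently, flat in the white tray, and let go, leaving the other things on the bench alone.

Things in the scene. Friction and masses are not known exactly. Their poses are not given: they have to be found in the camera images.
- block: lapping block: base 100 (x) x 50 (y) x 20 mm (z), terracotta-coloured abrasive underneath, aluminium above; on it, centred, a blue upright grip ridge 72 (x) x 26 (y) x 38 mm (top 58 mm above the underside) to be pinched across y. Mass 0.25 to 0.46 kg. Origin: centre of the underside; x along its length, z up. It starts flat in the orange tray. Its two ends are alike.
- fixture: fixed blue steel lapping fixture on the bench, base plate 360 (x) x 100 (y) x 10 mm, side walls (outside 80 mm apart) and end posts up to 40 mm above the bench. Origin: centre of its underside on the bench; x along the bar, z up. It carries the sprung bed and the bar.
- bar_top (a point): centre of the top face of the bar that is fixed on the bed: steel, 270 (along the fixture's x) x 40 mm (y), 10 mm thick; its top is 70 mm above the bench when free and sinks with the bed; axes as the fixture's.
- bed (a joint): how far the sprung bed with the bar has sunk, m: 0 free, 0.020 bottomed. It goes straight down, never tilts and springs back. It does not move until about 6 N bears on it, then yields 1 mm per 0.7 N (10 mm: 13 N in all, block's weight included). The bed's sides show bands above the frame's 40 mm walls: white is swallowed over 0 to 5 mm, green over 5 to 15 mm, red over 15 to 20 mm.
- start_cap: yellow cap 24 x 70 x 8 mm fixed on the end post at the end of the bar where the pass begins, 163 mm from the fixture's centre along its x axis, on either side; top 48 mm above the bench. Origin: centre of its underside.
- finish_cap: black cap of the same size on the opposite end post, where the pass ends. Origin: centre of its underside.
- start_tray: orange tray fixed on the bench, 140 (x) x 90 (y) x 14 mm, walls and floor 5 mm thick; origin: centre of its underside, x along its length. The block starts in it.
- finish_tray: white tray of the same size and axes, fixed on the bench, where the block must end, resting on the 5 mm floor.
- wood_block: bystander: plain wooden block 100 x 50 x 30 mm
- hammer: bystander: hammer lying on the bench
- wrench: bystander: wrench lying on the bench
- screwdriver: bystander: screwdriver lying on the bench
- oil_can: bystander: can, 56 mm across, 110 mm tall
- offcut: bystander: dark steel offcut 160 x 40 x 12 mm
- square: bystander: try square, 110 mm wooden stock with a 150 mm steel blade
Mind the look-alikes: they are no part of the job. Leave any turquoise look-alike of the finish_tray alone. Leave any pink look-alike of the block alone.

How it is judged:
By the outcome, as a careful person would: the job done as asked, in the order asked, and still so for the second after the job is handed in, with the robot touching nothing.
It also fails if it takes over 64 s, if anything falls off the work surface, if the arm or the gripper's body presses on something with over 40 N, if the wrist force passes 120 N, or if a joint passes its speed limit or range.

### The arm

A 7-joint arm with a two-finger parallel gripper is mounted at the origin on the work surface. World frame = base frame: x ahead of the robot, y to its left, z up, the work surface at z = 0. Lengths are in m, angles in degrees, forces in N, time in s.
With the tool pointing down it reaches from about 0.425 to 0.875 m from the base axis. Payload 4.7 kg.
Tool frame: the origin (TCP) lies at the centre of the arm's flange, where the gripper is bolted on; the fingertips stand 182 mm ahead of it and the grasp point (between the pads) lies 164 mm ahead of it; z points along the fingers, y is the line along which they close (so a half turn about z gives the same grasp; the last joint's range is limited). The gripper opens to 87 mm and grips with 3 to 60 N. Pads are 19 mm wide; open, the fingers measure 117 mm over their backs; the gripper's body (75 mm by 190 mm) begins 51 mm behind the grasp point.
Start: joints at [-70.067, 18.392, -4.016, 83.108, 1.295, 78.541, -3.26], TCP at [0.213, 0.614, 0.405] pointing down, gripper open.
Joint ranges: [-163.93, 163.93], [-17.29, 119.83], [-79.2, 71.16], [3.27, 140.29], [-89.18, 269.18], [5.43, 117.66], [-154.24, 154.24]. Speed limits (degrees/s): [147.25, 147.25, 180, 180, 180, 180, 180].

### API

Orientations are given as [roll, pitch, yaw] about the fixed x, y, z axes, in that order (R = Rz(yaw) Ry(pitch) Rx(roll)).
In Python, from cell import env gives the robot as it stands. The module is installed in compiled form; this text tells all that it offers.
- The arm moves only by the tool step_arm, never from a script. Its argument "steps" is one flat list of numbers, 5 for each row, row after row: the opening, from 0 (shut) to 1 (fully open), then the shift along the tool's x, y, z in mm, then the turn about the tool's z in degrees. In form: [grip, dx, dy, dz, roll, grip, dx, dy, dz, roll, ...]. A call has 1 to 12 rows; each row shifts and turns the commanded pose from where the row before left it, along the tool's axes as they then stand; what a row does not reach is not made up. A row lasts 1/8 s, in which the tool goes at most 62.5 mm and 10.7 degrees, less where a joint would pass 70% of its speed; a pose out of reach is approached as far as the arm can. A call with a gripper value outside its range is refused whole. The fingers move at their own pace and stop on an object; "grip_force" is the grip in N (left out, the last holds). Time passes only in rows, so rows that do not move let the fingers close. It gives the time, the measured TCP pose, the force, the opening and the grip force at its end, in the units of the state.
- env.get_obs(): the state, without advancing time (a new reading comes with each control period).
- env.read_camera(name): name is "scene" or "side" or "wrist"; returns a dict with "image" (400x640x3 uint8, red, green, blue), "camera_matrix" (3x3 intrinsics, pixels), "distortion" ([k1, k2, p1, p2, k3] as OpenCV has them; the pictures are not rectified), "R" (3x3) and "t" (3): a world point X has camera coordinates R X + t. Camera axes: x right, y down, z forward; pixel columns grow to the right and rows downward; lengths in m; the calibration is good to about 2 mm. A picture is of the moment at which its call begins. There is no depth.
- env.sign_off(): hands the job in; it is judged then, once.
The state is a dict: "time_s": time; "qpos": joint angles; "joint_velocities": joint speeds; "effort": joint torques, N m; "tool_pos": TCP position; "tool_rot": TCP orientation; "force": force on the tool from outside, world axes, zero at the start; "wrist_torque": the same for the moment, N m; "grip_width": finger opening in m; "grasp_force": force on a finger pad.
Only numpy, scipy, OpenCV 4.12 (cv2) and the standard library are available. Lean on these libraries where they do the work, as an engineer would, in place of code of your own. Each camera call takes 0.05 s, during which the arm holds its last target. There are 200 camera calls.

## Working session

There is one attempt and no reset: what is moved stays moved. The work goes in short steps, Python scripts to look and compute and a tool call to move; the robot and the scene stay as the last step left them, time stands still between calls to the robot, and variables do not carry over. Pictures are saved under pics/ and viewed, at most 10 in all, crops included, and the job is handed in when it is done.

Besides the shell and the picture viewer there is one more tool, called in YAML: its name, and indented under it one key for each argument. step_arm: Moves the arm, as the interface text tells. Its arguments: {"type":"object","properties":{"steps":{"type":"array","items":{"type":"number"}},"grip_force":{"type":"number"}},"required":["steps"]}

```bash
mkdir -p pics; cat > h.py <<'E'
import numpy as np, cv2
from cell import env
def cam(n,f=None):
    c=env.read_camera(n)
    if f: cv2.imwrite('pics/'+f,c['image'][:,:,::-1])
    return c
def ray(c,uv,z):
    uv=np.array(uv,float).reshape(-1,1,2)
    K=np.array(c['camera_matrix']);d=np.array(c['distortion'],float)
    p=cv2.undistortPoints(uv,K,d).reshape(-1,2)
    R=np.array(c['R']);t=np.array(c['t'])
    o=-R.T@t
    D=np.c_[p,np.ones(len(p))]@R
    return o+D*((z-o[2])/D[:,2])[:,None]
def proj(c,X):
    R=np.array(c['R']);t=np.array(c['t'])
    return cv2.projectPoints(np.array(X,float).reshape(-1,1,3),cv2.Rodrigues(R)[0],t,np.array(c['camera_matrix']),np.array(c['distortion'],float))[0].reshape(-1,2)
E
python3 - <<'E'
from h import *
a=cam('scene','s0.png');b=cam('side','d0.png')
cv2.imwrite('pics/both.png',cv2.resize(np.vstack([a['image'],b['image']])[:,:,::-1],(480,600)))
for c in(a,b): print(-np.array(c['R']).T@np.array(c['t']))
print(env.get_obs())
E
```

```text
[1.17758203 0.04887619 0.78339925]
[ 0.00360891 -0.75956801  0.9034481 ]
{'time_s': 0.1, 'qpos': array([-70.06642829,  18.43445968,  -4.01566039,  83.16778997,
         1.29570539,  78.54131385,  -3.25895834]), 'joint_velocities': array([-0.05929515, -0.10665333,  0.05509675, -0.14777339, -0.07815772,
       -0.00996113,  0.02643725]), 'effort': array([ 1.78418236e-04, -4.92569733e+01, -4.05213945e-01, -3.13400102e+01,
       -6.39598933e-02,  3.94418312e-02,  5.55883821e-05]), 'tool_pos': array([0.21293808, 0.61393618, 0.40377571]), 'tool_rot': array([-1.79901709e+02,  6.13349778e-03,  1.60877330e+02]), 'force': array([ 1.46818453,  0.01641799, -0.47898011]), 'wrist_torque': array([0.0151577 , 0.02346965, 0.00065872]), 'grasp_force': 0.0, 'grip_width': 0.08691209783697598}
```

View pics/s0.png

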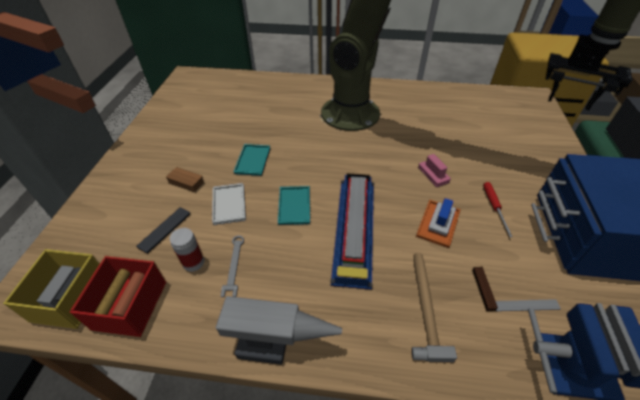

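View pics/d0.png

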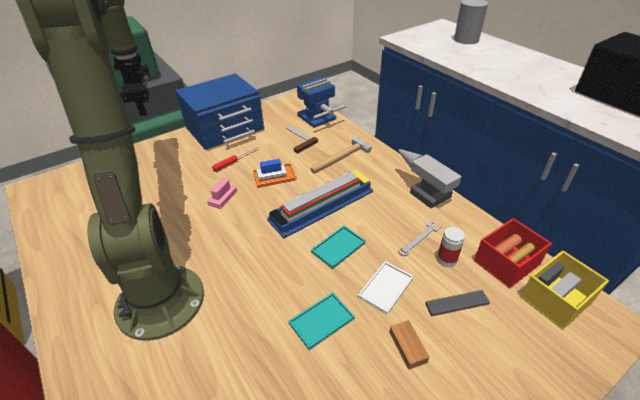

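Candidates for the block are the blue-ridged one in the orange tray at scene (440,220) / side (272,172), and the pink look-alike at (434,170) / (222,193). I choose the first. The finish tray is the white one at scene (228,203) / side (385,287), not the turquoise ones at (253,159) and (295,205). The yellow cap is at scene (352,272), the far-x end of the bar.

```bash
cat > m.py <<'E'
from h import *
def near(m,p):
    n,l,s,cc=cv2.connectedComponentsWithStats(m.astype(np.uint8)); 
    k=min([i for i in range(1,n) if s[i,4]>25],key=lambda i:np.hypot(*(cc[i]-p)))
    return l==k
def rect(c,m,z):
    ct=max(cv2.findContours(m.astype(np.uint8),cv2.RETR_EXTERNAL,cv2.CHAIN_APPROX_NONE)[0],key=len)
    P=ray(c,cv2.convexHull(ct).reshape(-1,2)+0.0,z)[:,:2]
    (x,y),(w,h),_=r=cv2.minAreaRect((P*1000).astype(np.float32))
    b=cv2.boxPoints(r); e=max([b[1]-b[0],b[2]-b[1]],key=np.linalg.norm)
    return np.round([x,y,w,h,np.degrees(np.arctan2(e[1],e[0]))%180],1)
E
python3 - <<'E'
from m import *
S={'scene':dict(or_=(440,220),blue=(444,212),white=(228,203),yel=(352,272),bar=(356,215)),
   'side':dict(or_=(272,176),blue=(271,166),white=(385,287),yel=(361,179),bar=(320,197))}
vis=[]
for n in S:
    c=cam(n);I=c['image'];H=cv2.cvtColor(I,cv2.COLOR_RGB2HSV).astype(int);h,s,v=H[...,0],H[...,1],H[...,2]
    for k,p in S[n].items(): print(n,k,H[p[1],p[0]])
    M=dict(or_=((h>4)&(h<16)&(s>190),.014),blue=((h>100)&(h<125)&(s>150)&(v>90),.063),white=((s<60)&(v>130),.014),yel=((h>20)&(h<32)&(s>170),.048),bar=((s<60)&(v>75),.070))
    for k,(m,z) in M.items():
        try:
            q=near(m,S[n][k]);print(n,k,q.sum(),rect(c,q,z))
        except Exception as e: print(k,e)
    vis.append(I)
a=cv2.resize(vis[0][150:300,320:480],None,fx=2.5,fy=2.5,interpolation=2);b=cv2.resize(vis[1][140:240,240:400],None,fx=2.5,fy=2.5,interpolation=2)
cv2.imwrite('pics/c1.png',np.hstack([a,np.pad(b,((0,a.shape[0]-b.shape[0]),(0,0),(0,0)))])[:,:,::-1])
E
```

```text
scene or_ [110 204  60]
scene blue [110 194 133]
scene white [ 60   3 167]
scene yel [ 25 155 163]
scene bar [105   9 119]
scene or_ 77 [ 828.2 -566.9  148.1   32.6   15.8]
scene blue 145 [501.4 288.5  20.4  67.1 160.9]
scene white 1016 [ 502.  -315.1  141.5   91.2   18.2]
scene yel 1500 [-403.9  725.1  219.7  470.5  161. ]
scene bar 1211 [552.2  54.2 275.   39.8   1.1]
side or_ [ 30   4 123]
side blue [110 181 121]
side white [ 24   5 241]
side yel [ 27 167 244]
side bar [  0  59 146]
side or_ 28 [526.4 234.1  28.6  58.3 161.9]
side blue 196 [492.3 269.   60.5  66.6 160.8]
side white 1609 [ 504.3 -316.3  147.7   93.1   18. ]
side yel 1540 [ 845.9 -597.   223.2  131.3    1.2]
side bar 812 [554.7  51.  269.8  47.7   1.1]
```

View pics/c1.png

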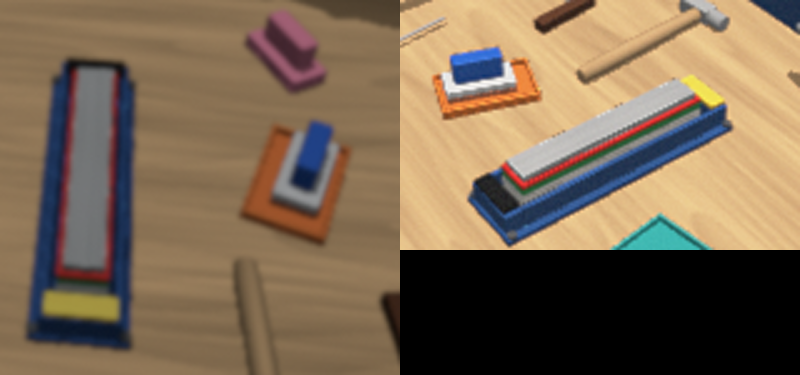

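The crop shows the blue-ridged block in the orange tray, and the bar with its yellow cap at +x and black cap near the robot. Moving above the block.

step_arm:
  steps: [1,-37.6,-21.6,0,0,1,-37.6,-21.6,0,0,1,-37.6,-21.6,0,0,1,-37.6,-21.6,0,0,1,-37.6,-21.6,0,0,1,-37.6,-21.6,10,0,1,-37.6,-21.6,20,0,1,-37.6,-21.6,20,0,1,-37.6,-21.6,20,0,1,-37.6,-21.6,20,0,1,0,0,0,0,1,0,0,0,0]
  grip_force: 50

```text
time_s: 1.7
tool_pos: [0.4972, 0.2874, 0.3148]
tool_rot: [180.0, -0.0, 160.9]
force: [-0.1, 0.3, -0.3]
grip_width: 0.087
grasp_force: 0.0
```

```bash
python3 - <<'E'
from m import *
o=env.get_obs();print(o['tool_pos'],o['tool_rot'],o['force'])
c=cam('wrist','w1.png');print(-np.array(c['R']).T@np.array(c['t']))
H=cv2.cvtColor(c['image'],cv2.COLOR_RGB2HSV).astype(int);h,s,v=H[...,0],H[...,1],H[...,2]
p=proj(c,[.498,.285,.063])[0];print(p)
m=(h>100)&(h<125)&(s>150)
q=near(m&(v>60),p);print(q.sum(),rect(c,q,.063))
E
```

```text
[0.49718453 0.2873685  0.31477376] [ 1.79977202e+02 -3.82278357e-02  1.60881339e+02] [-0.11306944  0.30625593 -0.29654704]
[0.42818265 0.3104294  0.29542598]
[312.20292583 210.84502057]
2900 [497.6 288.5  24.7  74.  160.7]
```

View pics/w1.png

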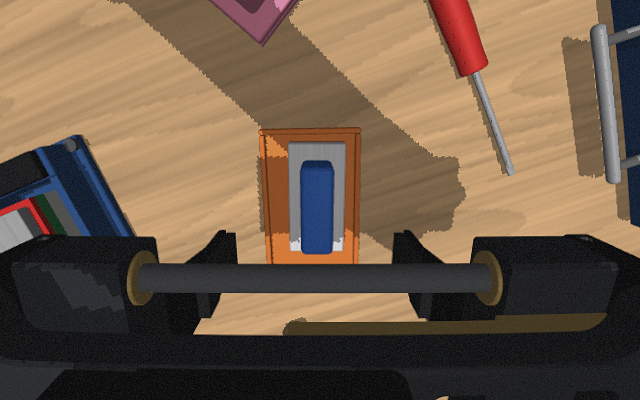

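The wrist view shows the blue ridge at pixel (317,207) squarely between the fingers. Descending and gripping.

step_arm:
  steps: [1,-0.5,1,20,0,1,0,0,20,0,1,0,0,20,0,1,0,0,20,0,1,0,0,13,0,1,0,0,10,0,1,0,0,0,0,0,0,0,0,0,0,0,0,0,0,0,0,0,0,0,0,0,0,0,0,0,0,0,0,0]
  grip_force: 50

```text
time_s: 3.25
tool_pos: [0.4983, 0.2876, 0.2118]
tool_rot: [180.0, 0.0, 160.9]
force: [0.1, 0.4, 0.1]
grip_width: 0.0448
grasp_force: 0.0
```

step_arm:
  steps: [0,0,0,0,0,0,0,0,0,0,0,0,0,0,0,0,0,0,0,0,0,0,0,-10,0,0,0,0,-20,0,0,0,0,-30,0,0,0,0,-30,0,0,0,0,-30,0,0,0,0,0,0,0,0,0,0,0]

```text
time_s: 4.62
tool_pos: [0.4977, 0.2872, 0.3303]
tool_rot: [-179.9, -0.1, 160.9]
force: [-0.1, 0.8, -5.2]
grip_width: 0.0258
grasp_force: 50.0
```

```bash
python3 - <<'E'
from m import *
for i in range(4):
    o=env.get_obs();print(o['tool_pos'],o['tool_rot'],o['force'],o['grip_width'],o['wrist_torque'],o['qpos'][6])
    c=cam('wrist')
H=cv2.cvtColor(c['image'],cv2.COLOR_RGB2HSV).astype(int);h,s,v=H[...,0],H[...,1],H[...,2]
m=(h>100)&(h<125)&(s>150)&(v>60);z=o['tool_pos'][2]-.212+.063
q=near(m,proj(c,[*o['tool_pos'][:2],z])[0]);print(rect(c,q,z))
c=cam('side');I=c['image'];p=proj(c,[*o['tool_pos'][:2],z])[0].astype(int);print(p)
cv2.imwrite('pics/g1.png',cv2.resize(I[p[1]-70:p[1]+90,p[0]-80:p[0]+80],None,fx=3,fy=3)[:,:,::-1])
E
```

```text
[0.49768345 0.28716935 0.33027536] [-1.79879180e+02 -8.75746921e-02  1.60866489e+02] [-0.07782931  0.83941812 -5.17253731] 0.02578703447908835 [-0.019304    0.02636157 -0.00898105] 40.26438666843984
[0.49755204 0.28719208 0.32979306] [-1.79833076e+02 -1.18085950e-01  1.60875031e+02] [ 0.46513582 -0.54843894 -5.21430961] 0.02550500852700771 [ 0.00627891  0.00686696 -0.02449683] 40.26417684171305
[0.49759407 0.28723994 0.3297197 ] [-1.79828763e+02 -1.22175027e-01  1.60873251e+02] [-0.58348579 -1.2251482  -4.55722268] 0.025570282497795197 [-0.0028523  -0.01489904  0.00720622] 40.26246646630515
[0.49769742 0.28731814 0.32986499] [-1.79842541e+02 -1.10503051e-01  1.60876087e+02] [ 0.88158709  0.04569614 -3.6986554 ] 0.025975280032266554 [ 0.04890683 -0.00628008  0.00354082] 40.2641351601919
[512.7 280.8  24.7  15.3  70.8]
[265 133]
```

View pics/g1.png

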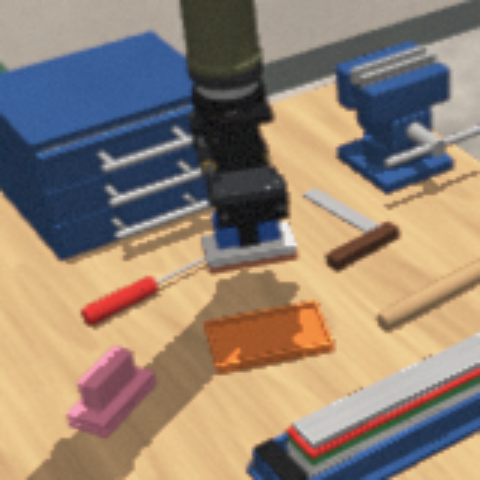

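The block is held level above the empty tray. Turning it in line with the bar and moving over its yellow end.

step_arm:
  steps: [0,0,0,0,-5,0,0,0,0,-5,0,0,0,0,-5,0,0,0,0,-5.2,0,-23.1,-39.2,0,0,0,-23.1,-39.2,0,0,0,-23.1,-39.2,0,0,0,-23.1,-39.2,0,0,0,-23.1,-39.2,0,0,0,-23.1,-39.2,0,0,0,0,0,0,0,0,0,0,0,0]

```text
time_s: 6.38
tool_pos: [0.6411, 0.0554, 0.3309]
tool_rot: [180.0, -0.1, -178.9]
force: [-0.8, 0.6, -4.3]
grip_width: 0.0256
grasp_force: 50.0
```

```bash
python3 - <<'E'
from m import *
o=env.get_obs();print(o['tool_pos'],o['tool_rot'],o['force'])
c=cam('wrist','w2.png')
H=cv2.cvtColor(c['image'],cv2.COLOR_RGB2HSV).astype(int);h,s,v=H[...,0],H[...,1],H[...,2]
p=proj(c,[.52,.053,.07])[0];print(p,H[int(p[1]),int(p[0])])
q=near((s<40)&(v>70),p);print(q.sum(),rect(c,q,.07))
print(proj(c,[[.418,.05,.07],[.69,.055,.07]]))
c=cam('side');
E
```

```text
[0.64108618 0.05542062 0.33093011] [ 1.79962409e+02 -8.66665677e-02 -1.78940300e+02] [-0.79752157  0.55558129 -4.25763374]
[314.74905357  40.62797999] [  0   0 172]
8514 [546.9  52.1 105.6  39.7   1.1]
[[ 312.89110165 -129.32308558]
 [ 313.50734876  261.76135485]]
```

View pics/w2.png

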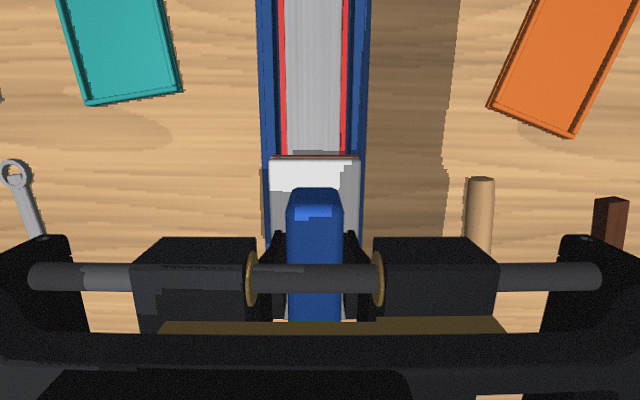

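The wrist view shows the block end at columns 269–358 (row 157) and the bar at columns 280–345, nearly centred. I'm refining the lateral offset and the fixture centre along the bar.

```bash
python3 - <<'E'
from m import *
o=env.get_obs();T=o['tool_pos'];print(T)
c=cam('wrist');I=c['image'];zb=T[2]-.207+.02
H=cv2.cvtColor(I,cv2.COLOR_RGB2HSV).astype(int)
for r in (165,175,185):
    g=np.where((H[r,:,1]<60)&(H[r,:,2]>60))[0]; g=g[(g>250)&(g<380)];print('block edges',g.min(),g.max(),ray(c,[[g.min(),r],[g.max()+1,r]],zb)[:,1]*1e3,ray(c,[[313,r]],zb)[:,0]*1e3)
for r in (20,80,130):
    g=np.where((H[r,:,1]<40)&(H[r,:,2]>70))[0]; g=g[(g>250)&(g<370)];P=ray(c,[[g.min(),r],[g.max()+1,r]],.07)*1e3;print('bar',g.min(),g.max(),P[:,:2].round(1).tolist())
C=cv2.imread('pics/s0.png')[:,:,::-1];D=cv2.imread('pics/d0.png')[:,:,::-1]
for n,I,pt in(('scene',C,(352,272)),('side',D,(361,179))):
    c=cam(n);H=cv2.cvtColor(np.ascontiguousarray(I),cv2.COLOR_RGB2HSV).astype(int);h,s,v=H[...,0],H[...,1],H[...,2]
    m=(h>20)&(h<32)&(s>140); y=np.zeros_like(m);y[pt[1]-12:pt[1]+12,pt[0]-22:pt[0]+22]=1
    q=near(m&y,pt);print(n,q.sum(),rect(c,q,.048), [ray(c,[[np.where(q)[1].mean(),np.where(q)[0].mean()]],.048)])
E
```

```text
[0.64081662 0.05680799 0.33126514]
block edges 260 363 [26.21972171 81.79260292] [595.70561715]
block edges 268 360 [30.40056336 80.50543176] [601.13559994]
block edges 269 362 [30.84148627 81.92204833] [606.65721592]
bar 283 369 [[506.9, 31.9], [505.6, 92.3]]
bar 284 338 [[546.5, 32.6], [545.8, 72.2]]
bar 285 337 [[582.0, 33.2], [581.2, 72.9]]
scene 228 [716.8  55.7  23.   63.2  91.4] [array([[0.716641 , 0.0567687, 0.048    ]])]
side 86 [720.1  55.2  70.9  23.4  83.7] [array([[0.71941384, 0.05235735, 0.048     ]])]
```

step_arm:
  steps: [0,-1,-2.2,15,0,0,0,0,15,0,0,0,0,12,0,0,0,0,4,0,0,0,0,0,0,0,0,0,0,0,0,0,0,0,0]

```text
time_s: 7.5
tool_pos: [0.6425, 0.0529, 0.2864]
tool_rot: [180.0, 0.1, -178.9]
force: [0.3, -0.7, -4.2]
grip_width: 0.0255
grasp_force: 50.0
```

```bash
python3 - <<'E'
from m import *
for i in range(6):
    o=env.get_obs();print(o['tool_pos'],o['tool_rot'],o['force']);c=cam('wrist')
I=c['image'];T=o['tool_pos'];zb=T[2]-.207+.02
H=cv2.cvtColor(I,cv2.COLOR_RGB2HSV).astype(int)
for r in (175,185):
    g=np.where((H[r,:,1]<60)&(H[r,:,2]>60))[0]; g=g[(g>250)&(g<380)];print('block edges',g.min(),g.max(),ray(c,[[g.min(),r],[g.max()+1,r]],zb)[:,1]*1e3,ray(c,[[313,r]],zb)[:,0]*1e3)
for r in (80,110,130):
    g=np.where((H[r,:,1]<40)&(H[r,:,2]>70))[0]; g=g[(g>260)&(g<355)];P=ray(c,[[g.min(),r],[g.max()+1,r]],.07)*1e3;print('bar',g.min(),g.max(),P[:,:2].round(1).tolist())
s=cam('side')['image'];a=cv2.resize(s[100:240,240:400],None,fx=2.5,fy=2.5)
w=cv2.resize(I,None,fx=.625,fy=.625);w=np.pad(w,((0,100),(0,0),(0,0)))
cv2.imwrite('pics/c3.png',np.hstack([a,w])[:,:,::-1])
E
```

```text
[0.64252827 0.05291899 0.28643527] [ 1.79984418e+02  6.86499708e-02 -1.78924798e+02] [ 0.25376175 -0.70477291 -4.2430523 ]
[0.64247903 0.05291784 0.28635808] [ 1.79988136e+02  5.81736890e-02 -1.78922108e+02] [ 0.21940415  0.52333539 -4.80129888]
[0.64244008 0.05293104 0.28624854] [ 1.79987417e+02  4.82240634e-02 -1.78921431e+02] [-0.06405447 -0.20213939 -4.73046309]
[0.64239277 0.05293237 0.2861318 ] [ 1.79988591e+02  3.69364498e-02 -1.78923975e+02] [-0.66862219 -0.08733146 -5.81993232]
[0.64234303 0.05290409 0.28601036] [ 1.79992647e+02  2.44823547e-02 -1.78923832e+02] [-0.23017438  0.97413392 -4.0616311 ]
[0.64232534 0.052919   0.28594532] [ 1.79993009e+02  1.70603737e-02 -1.78921358e+02] [ 0.40670131 -0.25534937 -4.97637788]
block edges 256 376 [19.95228965 85.17638523] [602.89898005]
block edges 269 376 [26.8569855  85.56715378] [608.42194968]
bar 284 350 [[552.3, 32.7], [551.6, 72.0]]
bar 284 349 [[569.4, 32.7], [568.6, 72.2]]
bar 285 349 [[581.1, 33.2], [580.4, 72.8]]
```

View pics/c3.png

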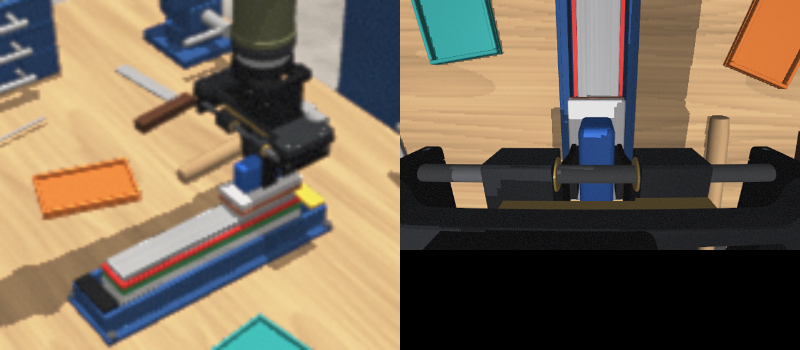

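```bash
python3 - <<'E'
from m import *
c=cam('wrist');o=env.get_obs();T=o['tool_pos'];print(T);zb=T[2]-.207+.02
g=c['image'].astype(int)
for r in (168,176): print(g[r,262:276].tolist(),'\n',g[r,354:368].tolist())
print(ray(c,[[269,172],[358,172],[361,172]],zb)*1e3)
E
```

```text
[0.64229576 0.05291035 0.28579686]
[[54, 87, 146], [52, 85, 139], [48, 83, 137], [47, 81, 137], [49, 86, 139], [51, 82, 134], [118, 122, 138], [211, 207, 207], [225, 223, 224], [228, 228, 228], [227, 227, 227], [228, 227, 228], [227, 227, 227], [228, 228, 228]] 
 [[148, 149, 149], [146, 146, 147], [145, 144, 146], [144, 142, 144], [137, 135, 138], [129, 128, 129], [108, 107, 108], [32, 46, 65], [34, 53, 85], [36, 55, 90], [36, 55, 89], [29, 48, 85], [38, 58, 91], [30, 52, 86]]
[[44, 71, 116], [52, 87, 145], [52, 86, 143], [54, 86, 140], [53, 87, 143], [45, 79, 134], [107, 117, 142], [193, 188, 189], [220, 219, 221], [229, 228, 229], [227, 227, 227], [228, 228, 228], [229, 227, 229], [227, 227, 228]] 
 [[146, 143, 146], [148, 147, 149], [147, 146, 145], [148, 146, 148], [138, 136, 140], [126, 125, 123], [94, 94, 99], [33, 49, 78], [30, 53, 88], [35, 54, 90], [37, 56, 89], [30, 52, 86], [35, 54, 90], [39, 56, 90]]
[[601.611565    26.9863755   98.79686109]
 [600.77422037  74.81863527  98.79686109]
 [600.74429775  76.43416646  98.79686109]]
```

step_arm:
  steps: [0,0,1.8,3,0,0,0,0,3,0,0,0,0,1,0,0,0,0,1,0,0,0,0,1,0,0,0,0,1,0,0,0,0,1,0,0,0,0,1,0,0,0,0,1,0,0,0,0,1,0,0,0,0,0,0,0,0,0,0,0]

```text
time_s: 9.4
tool_pos: [0.6423, 0.0547, 0.272]
tool_rot: [180.0, 0.0, -178.9]
force: [-4.0, -0.5, 5.6]
grip_width: 0.0258
grasp_force: 50.0
```

```bash
python3 - <<'E'
from m import *
F=[]
for i in range(6):
    o=env.get_obs();F.append(np.r_[o['tool_pos'],o['force'],o['tool_rot'],o['wrist_torque']]);c=cam('wrist')
print(np.mean(F,0).round(4))
g=c['image'].astype(int);T=o['tool_pos'];zb=T[2]-.207+.02
for r in (168,176): 
    sat=g[r].max(1)-g[r].min(1); k=np.where((sat<22)&(g[r].mean(1)>80))[0];k=k[(k>255)&(k<375)];print(r,k.min(),k.max(),ray(c,[[k.min()-.3,r],[k.max()+1,r]],zb)[:,:2]*1e3)
for r in (80,130):
    sat=g[r].max(1)-g[r].min(1); k=np.where((sat<22)&(g[r].mean(1)>80))[0];k=k[(k>255)&(k<375)];print(r,k.min(),k.max(),ray(c,[[k.min()-.3,r],[k.max()+1,r]],.067)[:,:2]*1e3)
E
```

```text
[ 6.423000e-01  5.470000e-02  2.719000e-01 -4.219500e+00 -5.828000e-01
  5.204600e+00  1.799969e+02  1.350000e-02 -1.789248e+02 -1.276000e-01
  8.542000e-01  1.250000e-02]
168 268 360 [[599.46128127  28.08262851]
 [598.58670757  78.04525751]]
176 268 360 [[603.82580067  27.99070672]
 [602.94690406  78.29294984]]
80 279 349 [[553.25997397  32.54926937]
 [552.55660488  71.98902719]]
130 281 347 [[580.45771133  33.42832584]
 [579.7754288   72.08006777]]
```

step_arm:
  steps: [0,0,0,1,0,0,0,0,1,0,0,0,0,1,0,0,0,0,1,0,0,0,0,1,0,0,0,0,0,0,0,0,0,0,0]

```text
time_s: 10.58
tool_pos: [0.6423, 0.0547, 0.2675]
tool_rot: [180.0, 0.0, -178.9]
force: [-4.4, 0.0, 8.3]
grip_width: 0.0256
grasp_force: 50.0
```

```bash
python3 - <<'E'
from m import *
F=[]
for i in range(4):
    o=env.get_obs();F.append(np.r_[o['tool_pos'],o['force'],o['tool_rot'],o['wrist_torque']]);c=cam('side')
print(np.mean(F,0).round(4))
I=c['image'];w=cam('scene')['image']
cv2.imwrite('pics/c4.png',np.hstack([cv2.resize(I[120:240,250:390],None,fx=3,fy=3),cv2.resize(w[160:300,310:400],(231,360))])[:,:,::-1])
E
```

```text
[ 6.423000e-01  5.470000e-02  2.675000e-01 -5.294400e+00 -1.741000e-01
  8.114500e+00  1.799899e+02  1.700000e-02 -1.789258e+02 -1.584000e-01
  1.146000e+00  1.270000e-02]
```

View pics/c4.png

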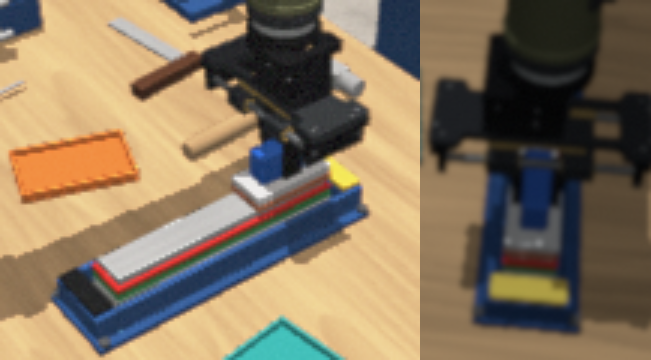

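The block sits flat on the bar at the yellow end with the bed sunk about 9.5 mm, mid-green. Starting the pass.

step_arm:
  steps: [0,3,0,0.3,0,0,5,0,0,0,0,5,0,0,0,0,5,0,0,0,0,5,0,0,0,0,5,0,0,0,0,5,0,0,0,0,5,0,0,0,0,5,0,0,0,0,5,0,0,0,0,5,0,0,0,0,5,0,0,0]

```text
time_s: 12.32
tool_pos: [0.5877, 0.0539, 0.2695]
tool_rot: [179.9, 0.8, -178.9]
force: [6.2, -0.2, 6.7]
grip_width: 0.0256
grasp_force: 50.0
```

step_arm:
  steps: [0,5,0,0.5,0,0,5,0,0.5,0,0,5,0,0.5,0,0,5,0,0,0,0,5,0,0,0,0,5,0,0,0,0,5,0,0,0,0,5,0,0,0]

```text
time_s: 13.32
tool_pos: [0.5481, 0.0532, 0.2682]
tool_rot: [179.9, 0.8, -178.9]
force: [6.5, -1.0, 8.1]
grip_width: 0.0258
grasp_force: 50.0
```

step_arm:
  steps: [0,5,-0.3,0,0,0,5,0,0.3,0,0,5,0,0,0,0,5,0,0,0,0,5,0,0,0,0,5,0,0,0,0,5,0,0,0,0,5,0,0,0,0,5,0,0,0,0,5,0,0,0]

```text
time_s: 14.58
tool_pos: [0.4982, 0.0521, 0.2679]
tool_rot: [179.9, 0.8, -178.9]
force: [6.3, 0.6, 7.9]
grip_width: 0.0258
grasp_force: 50.0
```

step_arm:
  steps: [0,5,0,0,0,0,5,0,0,0,0,5,0,0,0,0,5,0,0,0,0,5,0,0,0,0,5,0,0,0,0,4,0,0,0]

```text
time_s: 15.45
tool_pos: [0.4641, 0.0515, 0.2678]
tool_rot: [179.9, 0.8, -178.9]
force: [6.4, -0.4, 8.5]
grip_width: 0.0257
grasp_force: 50.0
```

```bash
python3 - <<'E'
from m import *
c=cam('side');o=env.get_obs();print(o['tool_pos'],o['tool_rot'],o['force'])
w=cam('wrist');I=c['image'];s=cam('scene')['image']
cv2.imwrite('pics/c5.png',np.hstack([cv2.resize(I[130:240,250:380],None,fx=3,fy=3),cv2.resize(s[150:290,310:400],(212,330))])[:,:,::-1])
cv2.imwrite('pics/w5.png',w['image'][:,:,::-1])
E
```

```text
[0.46367962 0.05148321 0.26769643] [ 179.87797048    0.76138798 -178.92032018] [ 6.40163031 -0.16318941  7.9905962 ]
```

View pics/c5.png

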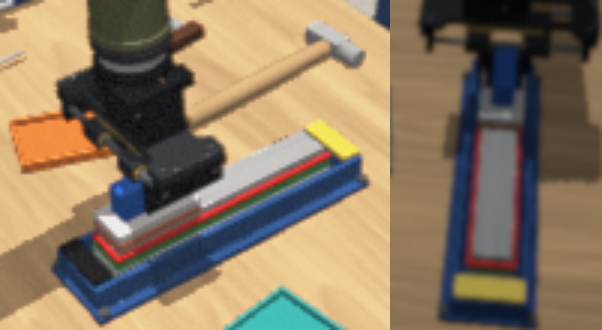

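```bash
python3 - <<'E'
from m import *
c=cam('wrist');g=c['image'].astype(int)
for col in(290,313,335):
  last=None
  for r in range(40,190):
    p=g[r,col]
    if last is None or abs(p-last).sum()>45: print(col,r,p.tolist(),[round(float(ray(c,[[col,r]],z)[0,0]*1e3),1) for z in(.048,.06,.08)])
    last=p
E
```

```text
290 40 [211, 172, 125] [354.3, 356.5, 360.2]
290 83 [159, 132, 120] [377.9, 378.7, 380.0]
290 84 [42, 78, 134] [378.5, 379.2, 380.5]
290 85 [52, 93, 161] [379.0, 379.8, 381.0]
290 87 [32, 48, 73] [380.2, 380.8, 381.9]
290 90 [68, 68, 71] [381.9, 382.4, 383.4]
290 126 [38, 41, 40] [403.0, 402.3, 401.1]
290 128 [33, 57, 86] [404.2, 403.4, 402.1]
290 131 [66, 106, 174] [406.1, 405.1, 403.6]
290 140 [91, 108, 133] [411.6, 410.3, 408.3]
290 141 [112, 109, 104] [412.2, 410.9, 408.8]
290 144 [43, 80, 57] [414.0, 412.7, 410.3]
290 146 [140, 49, 44] [415.3, 413.8, 411.4]
290 147 [245, 86, 83] [415.9, 414.4, 411.9]
290 154 [126, 46, 38] [420.3, 418.5, 415.6]
290 155 [87, 57, 42] [420.9, 419.1, 416.1]
290 156 [122, 83, 64] [421.6, 419.7, 416.7]
290 157 [119, 100, 93] [422.2, 420.3, 417.2]
290 159 [121, 120, 121] [423.5, 421.5, 418.3]
290 160 [176, 175, 179] [424.1, 422.1, 418.8]
290 161 [219, 218, 219] [424.7, 422.7, 419.3]
313 40 [211, 171, 125] [354.1, 356.3, 360.0]
313 83 [156, 131, 122] [377.7, 378.5, 379.8]
313 84 [38, 74, 132] [378.2, 379.0, 380.3]
313 85 [55, 96, 160] [378.8, 379.5, 380.
[... 1202 characters left out ...]
70, 111] [404.4, 403.5, 402.2]
335 130 [60, 103, 169] [405.0, 404.1, 402.7]
335 140 [89, 107, 133] [411.1, 409.9, 407.9]
335 141 [112, 110, 106] [411.7, 410.4, 408.4]
335 144 [35, 73, 49] [413.6, 412.2, 409.9]
335 146 [139, 42, 41] [414.8, 413.4, 411.0]
335 147 [243, 77, 72] [415.4, 413.9, 411.5]
335 154 [195, 69, 60] [419.8, 418.1, 415.2]
335 155 [92, 60, 43] [420.4, 418.7, 415.7]
335 156 [125, 80, 62] [421.1, 419.3, 416.2]
335 157 [103, 94, 91] [421.7, 419.9, 416.8]
335 159 [116, 116, 118] [423.0, 421.1, 417.8]
335 160 [174, 171, 172] [423.6, 421.7, 418.4]
335 161 [216, 214, 216] [424.3, 422.3, 418.9]
335 170 [149, 148, 151] [430.1, 427.7, 423.8]
335 189 [75, 84, 107] [442.6, 439.5, 434.3]
```

The block overhangs the black end of the bar by about 1.5 mm. Advancing 2 mm more, then lifting straight up.

step_arm:
  steps: [0,2,0,0,0,0,0,0,0,0,0,0,0,-10,0,0,0,0,-15,0,0,0,0,-25,0,0,0,0,-25,0,0,0,0,-20,0,0,0,0,0,0,0,0,0,0,0]

```text
time_s: 16.77
tool_pos: [0.4576, 0.0509, 0.3582]
tool_rot: [-180.0, -0.2, -178.9]
force: [-0.1, 0.1, -4.0]
grip_width: 0.0259
grasp_force: 50.0
```

```bash
python3 - <<'E'
from m import *
o=env.get_obs();T=o['tool_pos'];print(T,o['tool_rot'],o['force'],o['qpos'].round(1))
c=cam('wrist');g=c['image'].astype(int)
for col in(290,335):
  for r in range(140,175): 
    p=g[r,col];
    if r>140 and abs(p-l).sum()>40: print(col,r,p.tolist(),[(ray(c,[[col,r]],T[2]-.207+k)[0,0]*1e3).round(1) for k in(0,.02)])
    l=p
c=cam('scene');print('can',ray(c,[[186,268],[190,268]],0)[:,:2],'can top',ray(c,[[182,234]],.11))
c=cam('side');print('can',ray(c,[[449,264]],0),ray(c,[[453,232]],.11))
E
```

```text
[0.45756716 0.05089319 0.35823301] [-1.79971488e+02 -1.50059456e-01 -1.78919451e+02] [-0.14823452  0.06179295 -4.00612287] [-26.4  -3.6  16.2 113.    1.1  70.6  80.5]
290 143 [89, 100, 116] [np.float64(402.6), np.float64(400.7)]
290 146 [50, 74, 61] [np.float64(404.4), np.float64(402.3)]
290 147 [99, 52, 37] [np.float64(405.0), np.float64(402.8)]
290 148 [212, 69, 64] [np.float64(405.6), np.float64(403.3)]
290 155 [74, 53, 35] [np.float64(409.7), np.float64(407.0)]
290 157 [105, 82, 74] [np.float64(410.9), np.float64(408.1)]
290 158 [88, 91, 92] [np.float64(411.5), np.float64(408.6)]
290 159 [108, 108, 109] [np.float64(412.1), np.float64(409.1)]
290 160 [163, 162, 163] [np.float64(412.7), np.float64(409.7)]
290 161 [206, 202, 205] [np.float64(413.3), np.float64(410.2)]
290 162 [221, 219, 220] [np.float64(413.9), np.float64(410.7)]
335 143 [107, 103, 95] [np.float64(402.2), np.float64(400.3)]
335 146 [54, 77, 64] [np.float64(403.9), np.float64(401.9)]
335 147 [100, 51, 32] [np.float64(404.5), np.float64(402.4)]
335 148 [198, 59, 55] [np.float64(405.1), np.float64(402.9)]
335 149 [141, 42, 41] [np.float64(405.7), np.float64(403.4)]
335 154 [79, 58, 56] [np.float64(408.6), np.float64(406.1)]
335 157 [106, 82, 72] [np.float64(410.4), np.float64(407.7)]
335 160 [107, 105, 107] [np.float64(412.2), np.float64(409.3)]
335 161 [125, 122, 124] [np.float64(412.8), np.float64(409.8)]
can [[ 0.72569576 -0.35748784]
 [ 0.72444854 -0.34747308]] can top [[ 0.70134703 -0.34464791  0.11      ]]
can [[ 7.07258693e-01 -3.58345982e-01  1.11022302e-16]] [[ 0.71409958 -0.33882296  0.11      ]]
```

step_arm:
  steps: [0,0,0,0,-6,0,0,0,0,-6,0,0,0,0,-5,0,9.1,-45.3,0,0,0,9.1,-45.3,0,0,0,9.1,-45.3,0,0,0,9.1,-45.3,0,0,0,9.1,-45.3,0,0,0,9.1,-45.3,0,0,0,9.1,-45.3,0,0,0,9.1,-45.3,0,0,0,0,0,0,0]

```text
time_s: 18.42
tool_pos: [0.5001, -0.3204, 0.3588]
tool_rot: [-179.9, -0.2, -162.3]
force: [-1.1, -0.3, -5.2]
grip_width: 0.0256
grasp_force: 50.0
```

step_arm:
  steps: [0,0,0,25,0,0,0,0,25,0,0,0,0,25,0,0,0,0,25,0,0,0,0,12,0,0,0,0,0,0,0,0,0,0,0]

```text
time_s: 19.3
tool_pos: [0.502, -0.3163, 0.2486]
tool_rot: [-179.9, 0.1, -161.9]
force: [0.4, 0.3, -4.2]
grip_width: 0.0257
grasp_force: 50.0
```

```bash
python3 - <<'E'
from m import *
o=env.get_obs();T=o['tool_pos'];print(T,o['tool_rot'],o['force'],o['qpos'].round(1))
c=cam('wrist');a=cam('side')['image'];p=cv2.resize(a[210:350,310:470],(457,400))
cv2.imwrite('pics/p1.png',np.hstack([p,c['image'][:,150:490]])[:,:,::-1])
E
```

```text
[ 0.50203087 -0.31628716  0.24863393] [-1.79940029e+02  7.42792044e-02 -1.61910778e+02] [ 0.44121578  0.30599352 -4.19884629] [ -0.2  21.3  35.9 102.7 -14.2  60.4 149. ]
```

View pics/p1.png

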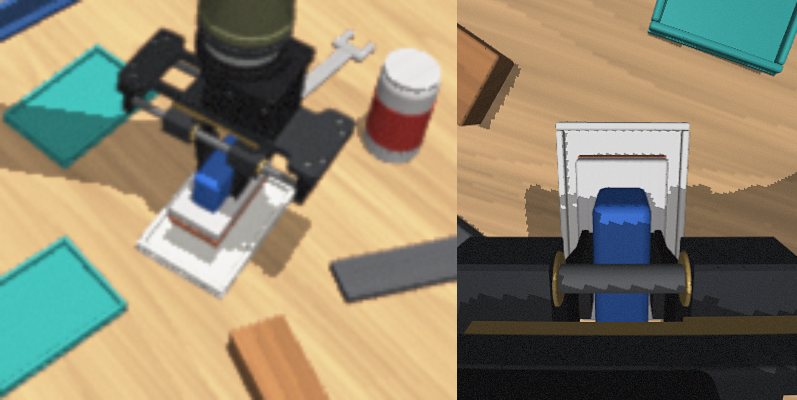

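The block is centred and aligned over the white tray. Lowering it gently.

step_arm:
  steps: [0,0,0,12,0,0,0,0,12,0,0,0,0,7,0,0,0,0,2,0,0,0,0,1,0,0,0,0,1,0,0,0,0,0.5,0,0,0,0,0.5,0,0,0,0,0,0,0,0,0,0,0]

```text
time_s: 20.65
tool_pos: [0.5016, -0.3162, 0.2119]
tool_rot: [-180.0, 0.0, -161.9]
force: [0.5, 0.6, -2.6]
grip_width: 0.0254
grasp_force: 50.0
```

step_arm:
  steps: [0,0,0,0.4,0,0,0,0,0.3,0,0,0,0,0,0,0,0,0,0,0]

```text
time_s: 21.15
tool_pos: [0.5016, -0.3162, 0.2118]
tool_rot: [180.0, 0.0, -161.9]
force: [-2.6, 2.8, 5.3]
grip_width: 0.0255
grasp_force: 50.0
```

Seated on the floor. Opening slowly and retreating.

step_arm:
  steps: [0.35,0,0,0,0,0.4,0,0,0,0,0.5,0,0,0,0,0.6,0,0,0,0,0.7,0,0,0,0,0.7,0,0,0,0,0.7,0,0,-10,0,0.7,0,0,-20,0,0.7,0,0,-30,0,0.7,0,0,-40,0,0.7,0,0,-30,0,0.7,0,0,0,0]

```text
time_s: 22.65
tool_pos: [0.5021, -0.3171, 0.3453]
tool_rot: [-179.7, 0.3, -161.9]
force: [-0.1, 0.4, -0.8]
grip_width: 0.0612
grasp_force: 0.0
```

```bash
python3 - <<'E'
from m import *
o=env.get_obs();T=o['tool_pos'];print(T,o['force'],o['grip_width'])
for n in('wrist','side','scene'):
    c=cam(n);I=c['image'];H=cv2.cvtColor(I,cv2.COLOR_RGB2HSV).astype(int);h,s,v=H[...,0],H[...,1],H[...,2]
    p=proj(c,[.503,-.3157,.063])[0];x,y=p.astype(int)
    try:
        q=near((h>100)&(h<125)&(s>150)&(v>50),p);print(n,p,q.sum(),rect(c,q,.063))
    except Exception as e: print(e)
E
```

```text
[ 0.50214402 -0.31714159  0.34533283] [-0.079873    0.39809682 -0.76061643] 0.06115428724413665
wrist [318.20620099 198.2359089 ] 2327 [ 501.  -317.4   73.2   24.2   17.4]
side [386.79365296 274.30123732] 296 [ 494.2 -323.6   85.7   30.3   17.1]
scene [224.11351732 189.26408233] 177 [ 516.3 -307.6   92.2   21.    20.1]
```

Block is at rest in the white tray, centred (501,-317) and released. Handing in.

```bash
python3 -c "
from cell import env
print(env.sign_off())"
```

```text
the job is handed in; nothing more can be done
None
```

I lapped the bar in one pass from the yellow to the black end, the bed sunk about 7–9.5 mm (green band) at each reading, set the block down and released it in the white tray, and handed the job in at about 23 s; no verdict came back.

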